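# Pick the round mode key, then take the spool's picture with the two-stage shutter

### The arm

A 6-joint arm with a two-finger parallel gripper is mounted at the origin on the work surface. World frame = base frame: x ahead of the robot, y to its left, z up, the work surface at z = 0. Lengths are in m, angles in rad, forces in N, time in s.
With the tool pointing down it reaches from about 0.275 to 0.875 m from the base axis. Payload 12.5 kg.
Tool frame: the origin (TCP) lies on the centre line of the jaws, within the pads' length; the fingertips stand r.finger_overhang ahead of it and the grasp point (between the pads) lies 3 mm ahead of it (r.finger_overhang is the distance from the TCP to the fingertips, in m); z points along the fingers, y is the line along which they close (so a half turn about z gives the same grasp; the last joint's range is limited). The gripper opens to 85 mm and grips with 20 to 120 N. Pads are 22 mm wide; open, the fingers measure 114 mm over their backs; the gripper's body (76 mm by 85 mm) begins 54 mm behind the grasp point. The pads swing forward as they close: fully open they stand 13 mm farther back than shut.
Start: joints at [-1.311, 0.351, 1.652, -0, 1.139, -0.085], TCP at [0.186, -0.518, 0.253] pointing down, gripper open.
Joint ranges: [-2.75, 2.75], [-0.79, 2.1], [0.01, 2.65], [-1.57, 4.71], [0.07, 3.14], [-2.87, 2.87]. Speed limits (rad/s): [2.22, 2.22, 2.79, 3.14, 3.14, 3.14].

### API

Orientations are given as a unit quaternion [x, y, z, w].
In Python, from cell import r, optics gives the robot as it stands. The module is installed in compiled form; this text tells all that it offers. Calls block until the motion is done:
- r.move_to(position, orientation): joint-space move of the TCP to a pose.
- r.move_linear(position, rot=None, vel=0.15): straight line of the TCP; rot=None keeps the orientation; vel is the mean speed in m/s.
- r.set_joints(angles): joint-space move.
- r.set_gripper(opening, squeeze=None): opening from 0.0 (shut) to 1.0 (fully open); squeeze is the grip in N (None keeps the last); returns when the fingers have stopped.
- r.sleep(seconds).
- r.inverse_kinematics(position, orientation): joint angles nearest the present ones, or None.
- optics.get_image(name): name is "scene" or "top" or "wrist"; returns a dict with "pixels" (384x512x3 uint8, red, green, blue), "depth" (384x512 float32, m along the optical axis (not along the pixel's ray), 0 where there is no reading), "fx", "fy", "cx", "cy" (pixels), "camera_from_world" (4x4, takes a point from world to camera coordinates); the wrist camera has in their place "mount" (4x4, takes a point from camera to tool coordinates, whose origin is the TCP and whose axes are the flange's). Camera axes: x right, y down, z forward; pixel columns grow to the right and rows downward; lengths in m; the calibration is good to about 2 mm. A picture is of the moment at which its call begins: read the wrist's pose just before it.
A pose or a line that the arm cannot do raises r.PlanningError and nothing moves.
- r.hand_in(): hands the job in; it is judged then, once.
Readings, each from a call of its own:
- r.current_t(): time.
- r.current_q(): joint angles.
- r.current_qvel(): joint speeds.
- r.current_effort(): joint torques, N m.
- r.current_tool_pos(): TCP position.
- r.current_ee_rot(): TCP orientation.
- r.current_contact_force(): force on the tool from outside, world axes, zero at the start.
- r.current_torque(): the same for the moment, N m.
- r.current_opening(): opening from 0.0 (shut) to 1.0 (fully open).
- r.current_finger_force(): force on a finger pad.
Only numpy, scipy, OpenCV 4.12 (cv2) and the standard library are available. Lean on these libraries where they do the work, as an engineer would, in place of code of your own. Each camera call takes 0.05 s, during which the arm holds its last target. There are 200 camera calls.

### The job

Take a stock photo of the green spool. First press the round key on the key deck all the way in, so that the square key that is down pops up. Then press the big round shutter button to its halfway stop, pause there for about a second while the camera focuses, press it fully down and let it go; leave the spool, jar, clamp and hex key where they are.

Things in the scene. Friction and masses are not known exactly. Their poses are not given: they have to be found in the camera images.
- deck: The key deck: a fixed flat grey box with a black top panel, 100 (x) x 180 (y) x 45 mm high, with a row of three places along its y, 60 mm apart: a round key, a square key and a flat blank metal plate, in any order. Origin at the centre of its underside; z up. May stand on either side of the robot, turned up to 0.3 rad.
- key_round_top (a point): Centre of the top face of the ROUND key, a white disc 31 mm across. A key that is up stands 14 mm above the deck's top face (top 59 mm over the cart top), one that is down 6 mm. The point moves with the key.
- key_square_top (a point): Centre of the top face of the SQUARE white key, 28 x 28 mm. It is the one that is down at the start.
- key_round (a joint): How far the round key is pressed in, m: 0 up, 0.008 down at its stop. The keys are interlocked: pressing one in (1 to 3 N) pushes the other up by the same amount; a key stays at the depth where it is left, so press it to its stop.
- key_square (a joint): The same for the square key; 0.008 (down) at the start.
- release: The shutter release: a fixed grey box with a black top panel, 100 (x) x 100 (y) x 45 mm high, on the other side of the robot's centre line from the deck, turned up to 0.3 rad. Origin at the centre of its underside. The button stands in the middle of its top, in a 4 mm high metal collar of 52 mm diameter.
- shutter_top (a point): Centre of the top face of the shutter button, a white round cap 36 mm across (top flat 30 mm), 69 mm above the cart top when up. It goes straight down, 6 mm to the half stop (top at 63 mm) and 6 mm more to the bottom (top at 57 mm), and springs back when let go. The point moves with the button.
- shutter_half (a joint): First stage of the button, m: 0 up, 0.006 at the half stop. Light: 1.4 N to start it, 2.3 N at the stop. The button's whole travel is shutter_half + shutter_full.
- shutter_full (a joint): Second stage, m: 0 until the half stop is overcome, 0.006 fully down. Stiff: it starts to give at about 9 N and takes about 12 N at the bottom. Going past 2 mm of it counts as leaving the half stop.
- spool_center (a point): Lime green spool standing upright between the deck and the release box, 80 mm diameter, 65 mm high; point at its centre. Bystander, loose.
- jar_center (a point): Glass jar of nozzles with a metal lid, 52 mm diameter, 58 mm high; point at its centre. It stands on the robot side of the release box. Bystander, loose.
- clamp_center (a point): Red plastic bar clamp lying flat, 140 x 65 mm, 15 mm high; point near its middle. Bystander, loose, between deck and release box, nearer the robot than the spool.
- hexkey_center (a point): Chrome hex key lying flat on the robot side of the deck, long leg 90 mm, short leg 30 mm, 6 mm thick; point at the middle of the long leg. Bystander, loose.
Things that resemble listed ones, but are neither listed nor needed, are in the scene too. Leave any blue, red or turquoise look-alike of the release alone.

How it is judged:
By the outcome, as a careful person would: the job done as asked, in the order asked, and still so for the second after the job is handed in, with the robot touching nothing.
It also fails if it takes over 48 s, if anything falls off the work surface, if the arm or the gripper's body presses on something with over 40 N, if the wrist force passes 120 N, or if a joint passes its speed limit or range.

## Working session

There is one attempt and no reset: what is moved stays moved. The work goes in short steps, each a Python script; the robot and the scene stay as the last script left them, time stands still between calls to the robot, and variables do not carry over. Pictures are saved under pics/ and viewed, at most 10 in all, crops included, and the job is handed in when it is done.

```bash
mkdir -p pics; cat > h.py <<'E'
import numpy as np, cv2
from cell import r, optics
def grab(n):
    d=optics.get_image(n); np.savez('pics/'+n+'.npz',**d); return d
def world(d,mask=None):
    Z=d['depth'].astype(float); v,u=np.mgrid[:384,:512]
    P=np.stack([(u-d['cx'])/d['fx']*Z,(v-d['cy'])/d['fy']*Z,Z,np.ones_like(Z)],-1)
    return (P@np.linalg.inv(d['camera_from_world']).T)[...,:3]
E
python3 - <<'E'
from h import *
for n in('top','scene'):
    d=grab(n); cv2.imwrite(f'pics/{n}1.png',cv2.resize(d['pixels'][...,::-1],(800,600)))
print(r.finger_overhang,r.current_t(),r.current_ee_rot(),r.current_opening())
E
```

```text
0.022 0.1 [ 9.85177046e-01  1.71539842e-01 -3.79539029e-05 -5.18294670e-04] 0.9994947225705536
```

View pics/top1.png

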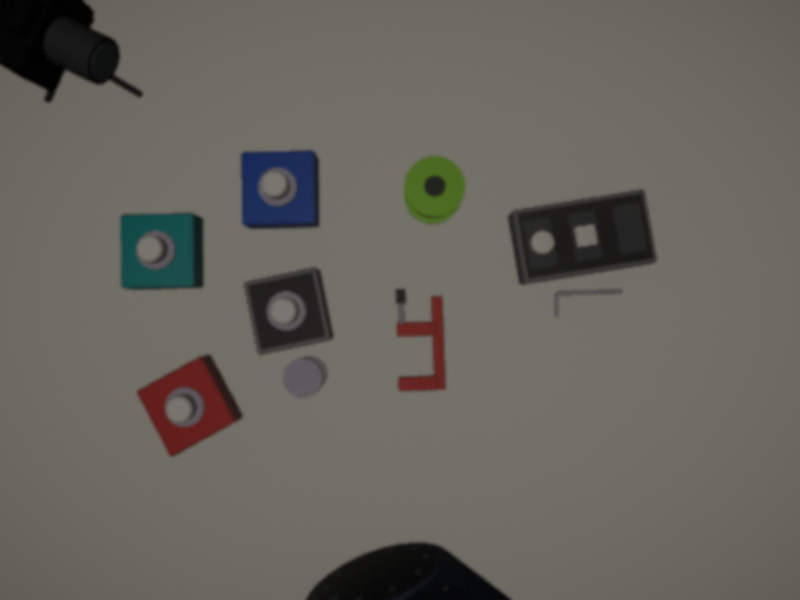

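View pics/scene1.png

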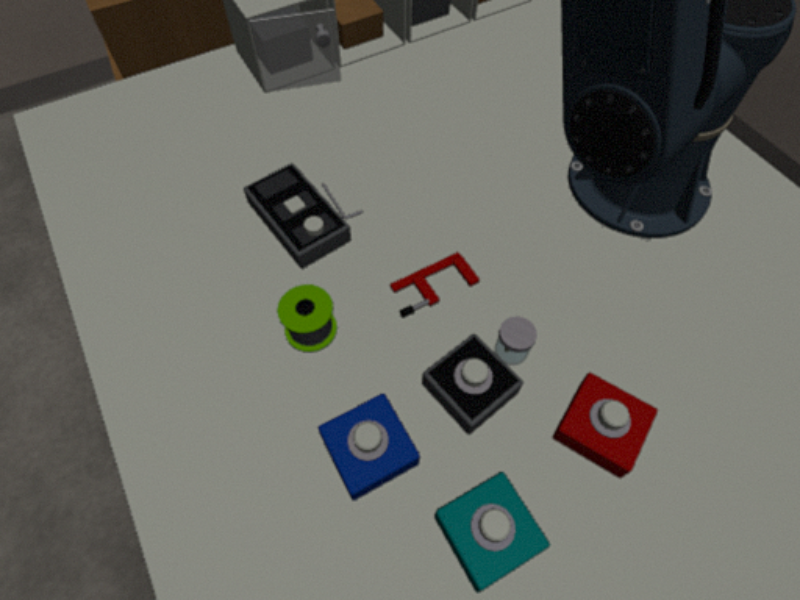

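The top view shows the round key at about (542,242), the square key at (586,236), and the grey release button at (282,311) with the jar just below it. In the scene view the round key is at (314,224) and the button at (474,371). Pixel positions are in the 800x600 pictures. Next I'll measure these with both cameras.

```bash
python3 - <<'E'
from h import *
pts={'top':{'round':(542,242,.059),'square':(586,236,.051),'shut':(281,311,.069),'jar':(304,377,.058),'spool':(435,186,.065)},
'scene':{'round':(314,224,.059),'square':(294,205,.051),'shut':(474,371,.069),'jar':(517,332,.058)}}
for n in pts:
    d=dict(np.load(f'pics/{n}.npz')); W=world(d); I=np.linalg.inv(d['camera_from_world']); print(n,'cam',I[:3,3].round(3))
    g=cv2.cvtColor(d['pixels'],cv2.COLOR_RGB2GRAY)
    for k,(u,v,h) in pts[n].items():
        u=(u+.5)*.64-.5;v=(v+.5)*.64-.5
        # refine: centroid of bright blob near
        a,b=int(round(u)),int(round(v)); ray=I[:3,:3]@[(u-d['cx'])/d['fx'],(v-d['cy'])/d['fy'],1]
        c=I[:3,3]; p=c+ray*(h-c[2])/ray[2]
        # depth points near p at the top height
        m=(abs(W[...,2]-h)<.006)&(np.hypot(W[...,0]-p[0],W[...,1]-p[1])<.022)&(d['depth']>0)
        q=W[m]; print(k,'ray',p.round(4),'depthpt',W[b,a].round(4),'blob',m.sum(),q.mean(0).round(4) if m.sum() else '')
    # table + deck top
    for nm,(u,v) in {'round':pts[n]['round'][:2],'shut':pts[n]['shut'][:2]}.items():
        p=W[int(v*.64),int(u*.64)]
        m=(abs(W[...,2]-.045)<.004)&(np.hypot(W[...,0]-p[0],W[...,1]-p[1])<(.07 if nm=='shut' else .16))&(d['depth']>0)
        rc=cv2.minAreaRect(W[m][:,:2].astype(np.float32)*1000); print(nm,'box',np.round(rc[0],1),np.round(rc[1],1),round(rc[2],1))
E
```

```text
top cam [0.473 0.024 0.836]
round ray [ 0.5606 -0.1554  0.059 ] depthpt [ 0.5598 -0.1557  0.0604] blob 182 [ 0.5597 -0.1556  0.0593]
square ray [ 0.5676 -0.2154  0.051 ] depthpt [ 0.567  -0.215   0.0531] blob 334 [ 0.5674 -0.2146  0.0492]
shut ray [0.4811 0.1855 0.069 ] depthpt [0.4808 0.1847 0.0698] blob 245 [0.4809 0.1818 0.0693]
jar ray [0.3946 0.1599 0.058 ] depthpt [0.3949 0.1605 0.0587] blob 371 [0.3946 0.16   0.0585]
spool ray [ 0.6375 -0.0181  0.065 ] depthpt [ 0.637  -0.0176  0.0662] blob 366 [ 0.6373 -0.0182  0.0659]
round box [ 568.  -215.5] [100.  180.3] 7.4
shut box [481.  182.5] [ 99.8 100.2] 10.2
scene cam [0.718 0.394 0.736]
round ray [ 0.56   -0.1533  0.059 ] depthpt [ 0.5592 -0.1537  0.0588] blob 102 [ 0.5606 -0.1536  0.0576]
square ray [ 0.5698 -0.2119  0.051 ] depthpt [ 0.5697 -0.2123  0.0507] blob 140 [ 0.5694 -0.2115  0.0486]
shut ray [0.4831 0.1843 0.069 ] depthpt [0.4826 0.1832 0.0677] blob 212 [0.4814 0.1846 0.0677]
jar ray [0.394  0.1607 0.058 ] depthpt [0.392  0.1597 0.0559] blob 282 [0.3946 0.1609 0.0572]
round box [ 568.3 -214.8] [ 99.8 181.8] 7.7
shut box [472.1 181.9] [117.4  99.7] 10.3
```

Both cameras agree: the round key is at (0.560, -0.155) and the shutter at (0.481, 0.183). The box outlines and the key spacing match the given sizes. I'll press the round key now, stepping down and watching the force.

```bash
cat >> h.py <<'E'
Q=[1,0,0,0]; OV=r.finger_overhang
def fz(): return r.current_contact_force()[2]
def tip(x,y,z,vel=.1): r.move_linear([x,y,z+OV],vel=vel)
E
python3 - <<'E'
from h import *
r.set_gripper(0.0)
x,y=.560,-.155
print(r.inverse_kinematics([x,y,.15+OV],Q))
r.move_to([x,y,.12+OV],Q); tip(x,y,.066); f0=fz(); print('t',r.current_t(),'f0',f0,r.current_tool_pos())
z=.063
while z>.0465:
    tip(x,y,z,.03); r.sleep(.05); f=fz()-f0; print(round(z,4),round(r.current_tool_pos()[2]-OV,4),round(f,2))
    if f>8: break
    z-=.001
r.sleep(.2); tip(x,y,.12); d=grab('top'); print(r.current_t())
W=world(d)
for p in((.560,-.155),(.5676,-.2145)):
    m=(np.hypot(W[...,0]-p[0],W[...,1]-p[1])<.01)&(d['depth']>0); print(p,np.median(W[m][:,2]))
E
```

```text
[-3.50138120e-01  4.99466079e-01  1.64437574e+00 -4.44089210e-16
  9.97750830e-01  1.22065821e+00]
t 3.4833 f0 0.4348531045707747 [ 0.56024635 -0.15517038  0.08836906]
0.063 0.0633 -0.15
0.062 0.062 -0.38
0.061 0.0609 -0.71
0.06 0.06 -1.04
0.059 0.059 -1.0
0.058 0.0579 -0.77
0.057 0.0569 -0.48
0.056 0.0559 -0.91
0.055 0.0549 -0.75
0.054 0.0539 -0.18
0.053 0.053 -0.33
0.052 0.0519 -0.67
0.051 0.0511 2.27
0.05 0.051 13.04
8.7833
(0.56, -0.155) 0.4282312415461689
(0.5676, -0.2145) 0.42360519005419195
```

The key hit its stop at 51 mm with 13 N. I'll move over to the shutter, then check the keys from the top camera.

```bash
python3 - <<'E'
from h import *
x,y=.481,.183
r.move_linear([x,y,.16+OV],vel=.3) if False else r.move_to([x,y,.13+OV],Q)
d=grab('top'); W=world(d); print(r.current_t(), r.current_tool_pos())
for p in((.560,-.155),(.5676,-.2145)):
    m=(np.hypot(W[...,0]-p[0],W[...,1]-p[1])<.01)&(d['depth']>0); print(p,np.median(W[m][:,2]))
c=d['pixels'][60:260,120:440,::-1]; cv2.imwrite('pics/top2.png',cv2.resize(c,None,fx=2.5,fy=2.5,interpolation=3))
E
```

```text
10.1417 [0.48152613 0.18213571 0.1519254 ]
(0.56, -0.155) 0.051820095484259365
(0.5676, -0.2145) 0.059816984368308956
```

View pics/top2.png

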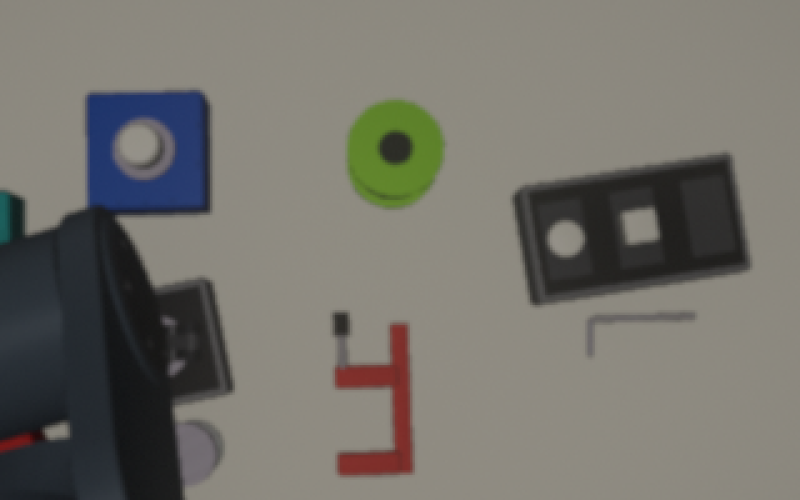

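The crop shows the round key (566,238) now down at 52 mm and the square key (640,226) up at 60 mm. The bystanders haven't moved. Now the shutter.

```bash
python3 - <<'E'
from h import *
x,y=.481,.183
tip(x,y,.073); r.sleep(.3); f0=fz(); L=[]
def step(z):
    tip(x,y,z,.03); r.sleep(.05); f=fz()-f0; L.append((round(r.current_t(),2),round(z,4),round(r.current_tool_pos()[2]-OV,4),round(f,2))); return f
z=.070
while z>.0632:
    f=step(z)
    if f>5.5: break
    z-=.001
else:
    z=.0630
    while z>.0617 and step(z)<5: z-=.0003
t=r.current_t(); r.sleep(1.1); L.append(('hold',r.current_t()-t,r.current_tool_pos()[2]-OV,fz()-f0))
z=.058; f=step(z)
while z>.0553 and f<17:
    z-=.0005; f=step(z)
r.sleep(.2); L.append(('full',r.current_tool_pos()[2]-OV,fz()-f0))
tip(x,y,.075); tip(x,y,.16,.15)
for l in L: print(*l)
r.move_to([.35,-.02,.25],Q)
for n in('scene','top'):
    d=grab(n); W=world(d)
    for p in((.560,-.155),(.5676,-.2145),(x,y)):
        m=(np.hypot(W[...,0]-p[0],W[...,1]-p[1])<.01)&(d['depth']>0); print(n,p,np.median(W[m][:,2]))
cv2.imwrite('pics/scene2.png',cv2.resize(grab('scene')['pixels'][...,::-1],(800,600)))
print(r.current_t())
E
```

```text
11.46 0.07 0.0699 1.03
11.76 0.069 0.0691 2.54
12.06 0.068 0.068 2.83
12.36 0.067 0.067 1.85
12.66 0.066 0.066 2.22
12.96 0.065 0.065 1.58
13.26 0.064 0.064 2.6
13.56 0.063 0.063 4.19
13.86 0.0627 0.063 7.4
hold 1.0999999999999996 0.06300174392282312 9.057080360049014
15.32 0.058 0.0584 11.1
15.62 0.0575 0.058 10.45
15.92 0.057 0.0575 12.02
16.22 0.0565 0.057 11.69
16.52 0.056 0.0568 16.44
16.82 0.0555 0.0567 21.97
full 0.05667168960731784 22.067532231830334
scene (0.56, -0.155) 0.05021220536343096
scene (0.5676, -0.2145) 0.0583991023819983
scene (0.481, 0.183) 0.06819151641597743
top (0.56, -0.155) 0.05149759077477034
top (0.5676, -0.2145) 0.05952338411191688
top (0.481, 0.183) 0.06962672527642705
19.2083
```

View pics/scene2.png

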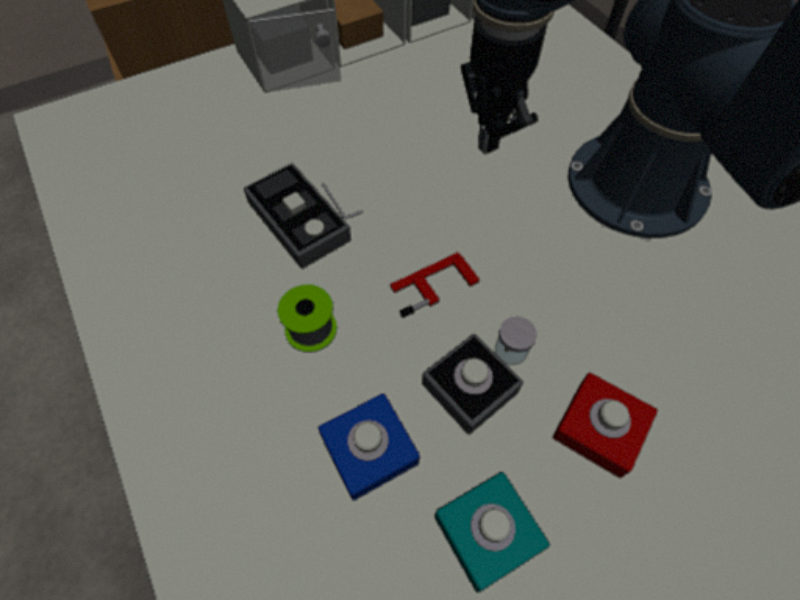

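The button held at the half stop (63 mm) for about 1.1 s, went to the bottom (56.7 mm, 22 N) and sprang back to 69 mm at (474,371). The round key (314,227) is still down, the square key (293,203) is up, and everything else is where it was.

```bash
python3 -c "
from h import *
print(r.hand_in())"
```

```text
the job is handed in; nothing more can be done
None
```

The job is handed in at about 19 s: round key down, square key up, shutter held at half for about 1.1 s (1.4 s at the stop in all), then pressed fully and released, and nothing else moved.

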